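Show a lens module's code label to the reader

ROBOT

A 7-joint arm with a two-finger parallel gripper is mounted at the origin on the work surface. World frame = base frame: x ahead of the robot, y to its left, z up, the work surface at z = 0. Lengths are in m, angles in rad, forces in N, time in s.
With the tool pointing down it reaches from about 0.4 to 0.925 m from the base axis. Payload 5.6 kg.
Tool frame: the origin (TCP) lies between the finger pads; the fingertips stand 22 mm ahead of it and the grasp point (between the pads) lies 3 mm ahead of it; z points along the fingers, y is the direction in which the jaws open and shut (so a half turn about z gives the same grasp; the last joint's range is limited). The gripper opens to 85 mm and grips with 20 to 120 N. Pads are 22 mm wide; open, the fingers measure 114 mm over their backs; the gripper's body (76 mm by 85 mm) begins 54 mm behind the grasp point. The pads swing forward as they close: fully open they stand 13 mm farther back than shut.
Start: joints at [1.158, 0.468, -0.012, 1.603, 0.006, 1.071, -0.056], TCP at [0.235, -0.606, 0.253] pointing down, gripper open.
Joint ranges: [-2.53, 2.53], [-0.31, 2.02], [-1.57, 1.55], [0.28, 2.44], [-1.29, 4.43], [0.15, 1.84], [-2.92, 2.92]. Speed limits (rad/s): [2.57, 2.57, 3.14, 3.14, 3.14, 3.14, 3.14].

INTERFACE

Orientations are given as a unit quaternion [x, y, z, w].
In Python, from plant import status, viewer, r gives the robot as it stands.
- The arm moves only by the tool step_arm, never from a script. Its argument "motion" is a list of rows, each a list of 5 numbers: the shift along the tool's x, y, z in mm, then the turn about the tool's z in degrees, then the closure, from 0 (fully open) to 1 (shut). In form: [[x, y, z, spin, hand], ...]. A call has exactly 8 rows; each row shifts and turns the pose as measured when the row begins, along the tool's axes as they then stand; what a row does not reach is not made up. A row lasts 1/8 s, in which the tool goes at most 62.5 mm and 10.7 degrees, less where a joint would pass 70% of its speed; a pose out of reach is approached as far as the arm can. A call with a gripper value outside its range is refused whole. The fingers move at their own pace and stop on an object; "force" is the grip in N (left out, the last holds). Time passes only in rows, so rows that do not move let the fingers close, or fill a call up. It gives the time, the measured TCP pose, the force and the opening at its end, in the units of the state.
- status.state(): the state, without advancing time (a new reading comes with each control period).
- viewer.get_image(name): name is "side" or "top" or "wrist"; returns the picture (480x640x3 uint8, blue, green, red); there is no depth.
- viewer.camera_model(name): a dict with "mtx" (3x3 intrinsics, pixels), "D" ([k1, k2, p1, p2, k3] as OpenCV has them; the pictures are not rectified), "cam_to_world" (4x4, takes a point from camera to world coordinates); the wrist camera has in their place "hand_eye" (4x4, takes a point from camera to tool coordinates, whose origin is the TCP and whose axes are the flange's). Camera axes: x right, y down, z forward; pixel columns grow to the right and rows downward; lengths in m; the calibration is good to about 2 mm. A picture is of the moment at which its call begins: read the wrist's pose just before it. camera_model takes no time and is no camera call.
- r.job_done(): hands the job in, once; it reports no verdict.
The state is a dict: "time_s": time; "joints": joint angles; "joint_vel": joint speeds; "joint_torque": joint torques, N m; "tcp_pos": TCP position; "eef_rot": TCP orientation; "wrist_force": force on the tool from outside, world axes, zero at the start; "torque": the same for the moment, N m; "grip_width": finger opening in m.
Only numpy, scipy, OpenCV 4.12 (cv2) and the standard library are available. Lean on these libraries where they do the work, as an engineer would, in place of code of your own. Each camera call takes 0.05 s, during which the arm holds its last target. There are 200 camera calls.

TASK

Take the lens module nearest the open end of the feeder rail: slide it along under the rail's lips to the open end, draw it up out of the rail, and tilt it so that the code label on its underside squarely faces the slanted window of the code reader, centred, about 80 mm in front of the glass. Finish still holding it there in the gripper, quite still and touching nothing else; leave the other module in the rail and the other things on the table where they are.

Things in the scene. Friction and masses are not known exactly. Their poses are not given: they have to be found in the camera images.
- module: Lens module to show: black, 60-130 g. Square flange 40x40x6 mm; on it a square housing 26x26 mm (grip this) from 6 to 48 mm above the underside, sides parallel to the flange's; round barrel 24 mm wide to 64, lens ring to 68 mm. White connector at +x, white label underneath. Upright in the rail, nearer the open end, x along the rail within 0.04 rad. Origin: underside centre; z up the lens axis.
- module_top (a point): The lens end of that module: the centre of its top, 68 mm above its origin along its z.
- module_next: The other, identical lens module, deeper in the same rail, at least 50 mm from the first (centre to centre). Leave it where it is. Origin: centre of its underside; z up.
- rail: Aluminium feeder rail, fixed, 260 mm long (x), foot plate 110 mm wide (y). Channel 44 mm wide, its floor 10 mm above the table, walls and end walls up to 20 mm. Two lips over the flanges, 20 to 25 mm above the table, slot 34 mm wide between them, from x = -50 to +130 mm; from x = -50 to -125 mm no lips: the open end, nearer the robot. Origin: underside centre; x away from the open end, z up.
- rail_exit (a point): Middle of the open end of the rail, on the channel floor (87.5 mm from the rail's origin towards its -x, 10 mm above the table). A module whose centre is within 15 mm of it along the rail lifts out freely.
- reader: Code reader, fixed: grey base plate 210 x 120 x 12 mm (x from -65 to +145 mm), a post, and a white slanted head 90 mm wide (y), 80 mm along the slope, 40 mm thick, top edge 123 mm above the table. Origin: on the table under the base plate; z up. The window looks to -x (to the robot) and up.
- reader_window: The reader's black-framed glass window, 66 x 56 mm, on the head's slanted front. Origin: centre of the glass, 100 mm above the table, 90 mm from the reader's origin along its x. z points straight out of the glass, 35 degrees off vertical, leaning to the robot; y level; x up the slope. The module should end with its z along this z, its origin 80 mm out on it.
- tape_roll: Cardboard tape roll lying flat, 70 mm across, 45 mm tall, a bystander. Origin: centre of its underside.
- carton: Small brown carton 110 x 90 x 70 mm, a bystander. Origin: centre of its underside.
- screwdriver: Screwdriver lying on the table, a bystander. Origin: about its middle.
Mind the look-alikes: they are no part of the job. Of the things shaped like the reader, the grey one is meant. What is shaped like the module but yellow is not meant.

How it is judged:
By the outcome, as a careful person would: the job done as asked, in the order asked, and still so for the second after the job is handed in, while the arm keeps its last pose, push and grip.
It also fails if it takes over 42 s, if anything falls off the work surface, if the arm or the gripper's body presses on something with over 40 N, if the wrist force passes 120 N, or if a joint passes its speed limit or range.

## Working session

There is one attempt and no reset: what is moved stays moved. The work goes in short steps, Python scripts to look and compute and a tool call to move; the robot and the scene stay as the last step left them, time stands still between calls to the robot, and variables do not carry over. Pictures are saved under pics/ and viewed, about 8 in all and at most 12, crops included, and the job is handed in when it is done.

Besides the shell and the picture viewer there is one more tool, called after "Emit:" by a JSON object that holds its "method" and its "body", one argument or row to a line. step_arm: Moves the arm, as the interface text tells. Its arguments: {"type":"object","properties":{"motion":{"type":"array","items":{"type":"array","items":{"type":"number"}}},"force":{"type":"number"}},"required":["motion"]}

```bash
ls; mkdir -p pics; cat > h.py <<'E'
import numpy as np, cv2
from scipy.spatial.transform import Rotation as R
from plant import status, viewer, r
def cam(n,st=None):
    m=viewer.camera_model(n); K=np.array(m["mtx"]);D=np.array(m["D"],float)
    if n=="wrist":
        T=np.eye(4);T[:3,:3]=R.from_quat(st["eef_rot"]).as_matrix();T[:3,3]=st["tcp_pos"];T=T@np.array(m["hand_eye"])
    else: T=np.array(m["cam_to_world"])
    return K,D,T
def ray(c,uv):
    K,D,T=c; p=cv2.undistortPoints(np.array(uv,float).reshape(-1,1,2),K,D)[:,0]
    d=np.c_[p,np.ones(len(p))]@T[:3,:3].T
    return T[:3,3],d
def plane(c,uv,z):
    o,d=ray(c,uv); return o+d*((z-o[2])/d[:,2])[:,None]
def proj(c,P):
    K,D,T=c; Ti=np.linalg.inv(T); return cv2.projectPoints(np.array(P,float).reshape(-1,3),cv2.Rodrigues(Ti[:3,:3])[0],Ti[:3,3],K,D)[0][:,0]
E
python3 - <<'E'
from h import *
for n in ("top","side"):
    cv2.imwrite(f"pics/{n}0.png",viewer.get_image(n))
    c=cam(n); print(n,c[0].round(1).tolist(),c[2].round(3).tolist())
print(viewer.camera_model("wrist"))
print(status.state())
E
```

```text
pics
top [[616.9, 0.0, 328.9], [0.0, 616.9, 235.1], [0.0, 0.0, 1.0]] [[0.028, -0.981, 0.194, 0.186], [-1.0, -0.03, -0.007, 0.008], [0.013, -0.194, -0.981, 1.496], [0.0, 0.0, 0.0, 1.0]]
side [[529.7, 0.0, 317.3], [0.0, 529.7, 232.1], [0.0, 0.0, 1.0]] [[0.99, -0.108, 0.086, 0.323], [-0.138, -0.738, 0.66, -0.864], [-0.008, -0.666, -0.746, 1.079], [0.0, 0.0, 0.0, 1.0]]
{'mtx': array([[401.86497157,   0.        , 325.71647342],
       [  0.        , 401.86497157, 234.87556089],
       [  0.        ,   0.        ,   1.        ]]), 'D': array([-0.00307955,  0.        ,  0.        ,  0.        ,  0.        ]), 'hand_eye': array([[-6.26605125e-04, -9.51746849e-01, -3.06883599e-01,
         7.88600355e-02],
       [ 9.99999234e-01, -2.68876600e-04, -1.20795699e-03,
        -1.04146183e-03],
       [ 1.06715544e-03, -3.06884121e-01,  9.51746289e-01,
        -1.20408042e-01],
       [ 0.00000000e+00,  0.00000000e+00,  0.00000000e+00,
         1.00000000e+00]])}
{'time_s': 0.1, 'joints': array([ 1.15801709,  0.46829068, -0.01161331,  1.60354032,  0.00599441,
        1.07138998, -0.05631157]), 'joint_vel': array([-0.00039791, -0.00308362, -0.00054898, -0.00071713, -0.00086892,
        0.00084779, -0.00083536]), 'joint_torque': array([ 7.48153616e-04, -5.33525777e+01,  2.12414854e-02, -2.51968110e+01,
        1.14777565e-02,  4.27348976e-03, -1.09476835e-05]), 'tcp_pos': array([ 0.23469513, -0.60564811,  0.25242889]), 'eef_rot': array([ 9.82962606e-01,  1.83803919e-01, -1.98074392e-04, -7.71855497e-04]), 'wrist_force': array([-0.11809015, -0.26210135,  0.03986025]), 'torque': array([ 0.02975746, -0.01179289,  0.03202141]), 'grip_width': 0.08530820763021613}
```

View pics/top0.png

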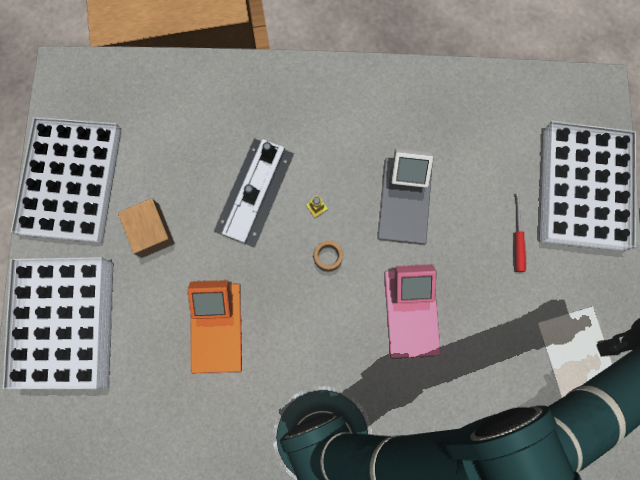

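View pics/side0.png

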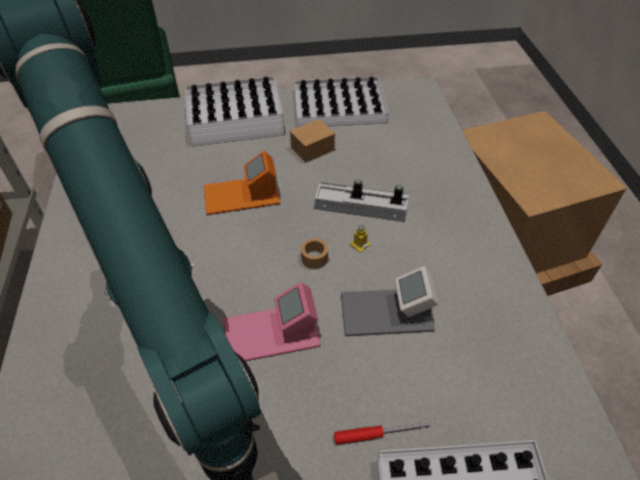

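Top view: the rail runs from (235,240) at its open end to (270,145). Look-alikes:
- Wanted module: black, at (250,192).
- Other rail module: (268,152).
- Yellow copy: (317,207).
- Tray modules: at the table edges.
- Readers: grey one meant, base (405,200) with window at (412,170). The orange (212,310) and pink (413,300) ones are not.

Next I'll take close crops and rough positions.

```bash
python3 - <<'E'
from h import *
t=cv2.imread("pics/top0.png");s=cv2.imread("pics/side0.png")
a=cv2.resize(t[125:255,205:305],(400,520),interpolation=cv2.INTER_CUBIC)
b=cv2.resize(t[140:250,370:445],(360,528)[:2],interpolation=cv2.INTER_CUBIC)[:520]
cv2.imwrite("pics/crop.png",np.hstack([a,b]))
c=cam("top")
print("rail pts z=.01",plane(c,[[215,233],[247,245],[256,138],[294,152]],.005).round(3).tolist())
print("mod z=.068",plane(c,[[250,188],[268,147]],.068).round(3).tolist())
print("base",plane(c,[[379,240],[426,243],[385,158]],.012).round(3).tolist())
print("win",plane(c,[[412,170]],.1).round(3).tolist())
print("others",plane(c,[[328,255],[146,227],[519,240],[317,207]],.03).round(3).tolist())
E
```

```text
rail pts z=.01 [[0.477, 0.279, 0.005], [0.45, 0.198, 0.005], [0.727, 0.19, 0.005], [0.692, 0.092, 0.005]]
mod z=.068 [[0.577, 0.19, 0.068], [0.682, 0.152, 0.068]]
base [[0.471, -0.125, 0.012], [0.467, -0.241, 0.012], [0.682, -0.138, 0.012]]
win [[0.625, -0.194, 0.1]]
others [[0.427, -0.001, 0.03], [0.482, 0.445, 0.03], [0.478, -0.468, 0.03], [0.545, 0.029, 0.03]]
```

View pics/crop.png

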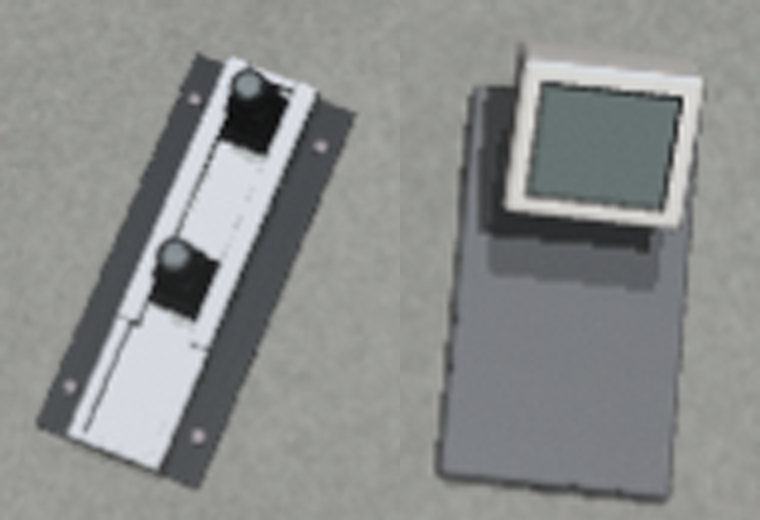

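```bash
cat >> h.py <<'E'
def tool(p,st=None):
    "world point -> shift in mm along tool axes from the present TCP"
    st=st or status.state(); return (R.from_quat(st["eef_rot"]).inv().apply(np.array(p)-st["tcp_pos"])*1000).round(1)
def rows(a): # log states for kinematics
    st=status.state(); print("q",np.round(st["joints"],4).tolist(),"p",np.round(st["tcp_pos"],4).tolist(),"e",R.from_quat(st["eef_rot"]).as_matrix()[:,2].round(4).tolist(), "x",R.from_quat(st["eef_rot"]).as_matrix()[:,0].round(3).tolist(),"F",np.round(st["wrist_force"],1).tolist(),st["time_s"],round(st["grip_width"],4))
E
python3 - <<'E'
from h import *
c=cam("top")
P=plane(c,[[214.5,231.7],[255,247.5],[254.2,138.2],[294.2,153.2]],.004)
d1=P[2]-P[0];d2=P[3]-P[1];print("rail",P.mean(0).round(4),[np.degrees(np.arctan2(d[1],d[0])).round(2) for d in(d1,d2)],np.linalg.norm(d1).round(3),np.linalg.norm(P[1]-P[0]).round(3))
ctr=P.mean(0);y=np.arctan2((d1+d2)[1],(d1+d2)[0]);ex=np.array([np.cos(y),np.sin(y),0])
print("exit",(ctr-.0875*ex).round(4))
m=plane(c,[[248.2,188.7]],.078);print("module top",m.round(4),"along",((m-ctr)@ex).round(4))
B=plane(c,[[377.9,239.6],[425.8,244.2],[385.4,158.3]],.012)
e=B[1]-B[0];f=B[2]-B[0];print("reader yaw",np.degrees(np.arctan2(e[0],-e[1])),np.degrees(np.arctan2(f[1],f[0])),np.linalg.norm(e))
yr=np.arctan2(e[0],-e[1]);rx=np.array([np.cos(yr),np.sin(yr),0]);O=(B[0]+B[1])/2+.065*rx;O[2]=0;print("reader O",O.round(4),"win",(O+.09*rx).round(4))
print("win top-view",plane(c,[[412.7,170.4]],.1))
for p in([.52,-.45,.28],[.55,0.,.28],m[0]+[0,0,.2]): print(tool(p))
rows(0)
E
```

```text
rail [0.5853 0.1863 0.004 ] [np.float64(-19.1), np.float64(-19.44)] 0.26 0.109
exit [0.5027 0.2152 0.004 ]
module top [[0.5727 0.1933 0.078 ]] along [-0.0141]
reader yaw -3.8309036115490698 -4.4969494036137725 0.11834438345673544
reader O [ 0.5325 -0.1862  0.    ] win [ 0.6223 -0.1922  0.    ]
win top-view [[ 0.62390023 -0.19553912  0.1       ]]
[322.3 -42.1 -27.5]
[ 512.8 -450.8  -26.9]
[ 603.9 -622.9  -24.6]
q [1.158, 0.4683, -0.0116, 1.6035, 0.006, 1.0714, -0.0563] p [0.2347, -0.6056, 0.2524] e [-0.0007, 0.0014, -1.0] x [0.932, 0.361, -0.0] F [-0.1, -0.3, 0.0] 0.1 0.0853
```

Emit:
{"method": "step_arm", "body": {
  "motion": [
    [38,-39,-2,0,0],
    [38,-39,-2,0,0],
    [38,-39,-2,0,0],
    [38,-39,-2,0,0],
    [38,-39,-2,0,0],
    [38,-39,-2,0,0],
    [38,-39,-2,0,0],
    [38,-39,-2,0,0]
  ],
  "force": 40
}}

```text
time_s: 1.1
tcp_pos: [0.4076, -0.1959, 0.266]
eef_rot: [0.984, 0.179, -0.002, -0.002]
wrist_force: [1.8, -0.3, -0.7]
grip_width: 0.0855
```

```bash
python3 - <<'E'
from h import *
rows(0); print(tool([.5727,.1933,.22]),tool([.555,.2,.2]))
E
```

```text
q [0.6221, 0.1357, -0.2672, 2.0344, 0.0412, 0.9814, -0.8757] p [0.4076, -0.1959, 0.266] e [-0.004, 0.0031, -1.0] x [0.936, 0.353, -0.003] F [1.8, -0.3, -0.7] 1.1 0.0855
[ 292.  -305.6   46.5] [ 277.9 -318.1   66.6]
```

Emit:
{"method": "step_arm", "body": {
  "motion": [
    [47,-52,9,0,0],
    [47,-52,9,0,0],
    [47,-52,9,0,0],
    [47,-52,9,0,0],
    [47,-52,9,0,0],
    [47,-52,9,0,0],
    [0,0,0,10,0],
    [0,0,0,10,0]
  ]
}}

```text
time_s: 2.1
tcp_pos: [0.5426, 0.1569, 0.2166]
eef_rot: [1.0, 0.003, -0.003, -0.002]
wrist_force: [-0.4, -0.4, -0.7]
grip_width: 0.0851
```

Emit:
{"method": "step_arm", "body": {
  "motion": [
    [0,0,0,10,0],
    [0,0,0,10,0],
    [0,0,0,0,0],
    [0,0,0,0,0],
    [0,0,0,0,0],
    [0,0,0,0,0],
    [0,0,0,0,0],
    [0,0,0,0,0]
  ]
}}

```text
time_s: 3.1
tcp_pos: [0.5414, 0.1571, 0.2147]
eef_rot: [0.985, -0.172, -0.005, -0.001]
wrist_force: [0.3, -0.2, 0.4]
grip_width: 0.0853
```

```bash
python3 - <<'E'
from h import *
st=status.state(); im=viewer.get_image("wrist"); cv2.imwrite("pics/w1.png",im); np.save("w1.npy",np.r_[st["tcp_pos"],st["eef_rot"]])
rows(0); print(proj(cam("wrist",st),[[.5727,.1933,.078]]))
E
```

```text
q [-0.0877, 0.3959, -0.3146, 1.8319, 0.1407, 0.9433, -2.379] p [0.5414, 0.1571, 0.2147] e [-0.0088, 0.0028, -1.0] x [0.941, -0.338, -0.009] F [0.2, 0.3, -0.3] 3.15 0.0851
[[259.1302184  200.89677973]]
```

View pics/w1.png

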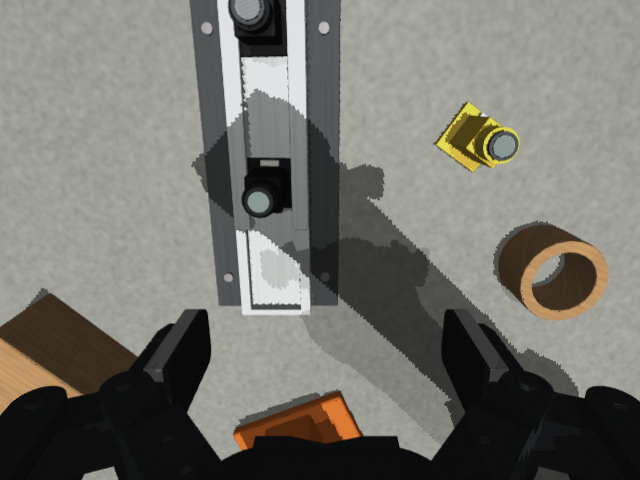

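The lens shows at (259,201), and the top-camera estimate projects to (259.1,200.9), so the two views agree. The yellow copy at (490,140) and the second module at (250,8) are clearly separate. Moving over the module and down.

Emit:
{"method": "step_arm", "body": {
  "motion": [
    [19,-44,10,0,0],
    [0,0,30,0,0],
    [0,0,30,0,0],
    [0,0,30,0,0],
    [0,0,25,0,0],
    [0,0,0,0,0],
    [0,0,0,0,0],
    [0,0,0,0,0]
  ]
}}

```text
time_s: 4.15
tcp_pos: [0.5767, 0.194, 0.0889]
eef_rot: [0.985, -0.172, -0.002, -0.002]
wrist_force: [0.0, -0.4, -0.4]
grip_width: 0.0854
```

```bash
python3 - <<'E'
from h import *
st=status.state(); im=viewer.get_image("wrist"); cv2.imwrite("pics/w2.png",im)
rows(0); print(tool([.5727,.193,.055]), proj(cam("wrist",st),[[.5727,.1933,.078]]))
E
```

```text
q [-0.1747, 0.6261, -0.2699, 1.8003, 0.2245, 0.7461, -2.4775] p [0.5769, 0.194, 0.0891] e [-0.0027, 0.0044, -1.0] x [0.941, -0.338, -0.004] F [-1.0, 0.6, 0.3] 4.2 0.0855
[-3.5  2.5 34.1] [[334.16999149 334.65414289]]
```

View pics/w2.png

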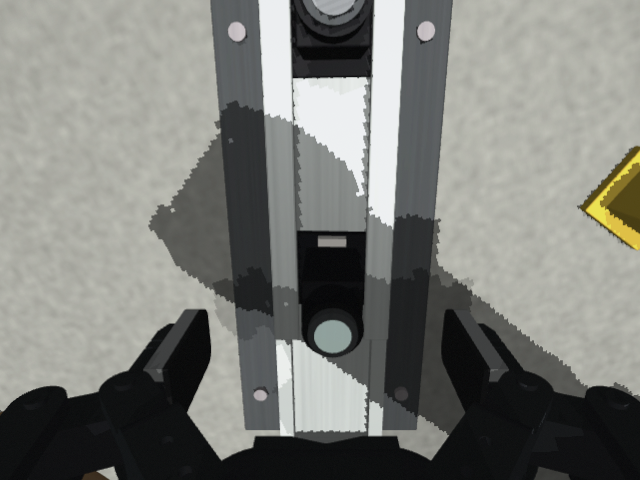

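The lens is centred between the open fingers: (333,336) seen, (334,335) predicted. Now lower, close and grip.

Emit:
{"method": "step_arm", "body": {
  "motion": [
    [-4,2,18,0,0],
    [0,0,16,0,0],
    [0,0,0,0,0.5],
    [0,0,0,0,1],
    [0,0,0,0,1],
    [0,0,0,0,1],
    [0,0,0,0,1],
    [0,0,0,0,1]
  ],
  "force": 40
}}

```text
time_s: 5.2
tcp_pos: [0.5728, 0.1938, 0.054]
eef_rot: [0.985, -0.172, -0.001, -0.002]
wrist_force: [-0.4, -0.8, -0.7]
grip_width: 0.0255
```

```bash
python3 - <<'E'
from h import *
rows(0); print(tool([.5027,.2172,.057]))
E
```

```text
q [-0.1885, 0.6721, -0.2536, 1.8214, 0.2439, 0.6773, -2.4961] p [0.5728, 0.1938, 0.054] e [-0.0007, 0.005, -1.0] x [0.941, -0.339, -0.002] F [-0.4, -0.8, -0.7] 5.2 0.0255
[-73.9   1.6  -2.8]
```

Emit:
{"method": "step_arm", "body": {
  "motion": [
    [-10,0,0,0,1],
    [-10,0,0,0,1],
    [-10,0,0,0,1],
    [-10,0,0,0,1],
    [-10,0,0,0,1],
    [-10,0,0,0,1],
    [-10,0,0,0,1],
    [-6,0,0,0,1]
  ]
}}

```text
time_s: 6.2
tcp_pos: [0.4953, 0.2217, 0.0543]
eef_rot: [0.985, -0.171, -0.001, -0.002]
wrist_force: [0.9, -0.5, -1.0]
grip_width: 0.025
```

```bash
python3 - <<'E'
from h import *
rows(0); print(tool([.5027,.2172,.057]))
E
```

```text
q [-0.2762, 0.5983, -0.2558, 1.9745, 0.2467, 0.5972, -2.6092] p [0.4953, 0.2217, 0.0543] e [-0.0015, 0.0052, -1.0] x [0.941, -0.337, -0.003] F [0.9, -0.5, -1.0] 6.2 0.025
[ 8.4  1.8 -2.7]
```

Emit:
{"method": "step_arm", "body": {
  "motion": [
    [5,0,0,0,1],
    [0,0,-8,0,1],
    [0,0,-12,0,1],
    [0,0,-20,0,1],
    [0,0,-30,0,1],
    [0,0,-35,0,1],
    [0,0,-35,0,1],
    [0,0,0,0,1]
  ]
}}

```text
time_s: 7.2
tcp_pos: [0.5028, 0.2184, 0.2037]
eef_rot: [0.985, -0.173, 0.001, -0.004]
wrist_force: [1.2, -0.1, -1.8]
grip_width: 0.0255
```

```bash
python3 - <<'E'
from h import *
rows(0); 
im=[cv2.resize(viewer.get_image("side")[120:290,260:450],(570,510),interpolation=cv2.INTER_CUBIC)]
cv2.imwrite("pics/s1.png",im[0])
E
```

```text
q [-0.2027, 0.3802, -0.3269, 1.8866, 0.1482, 0.8923, -2.5181] p [0.5028, 0.2184, 0.2037] e [0.0034, 0.0067, -1.0] x [0.94, -0.34, 0.001] F [1.2, -0.1, -1.8] 7.2 0.0255
```

View pics/s1.png

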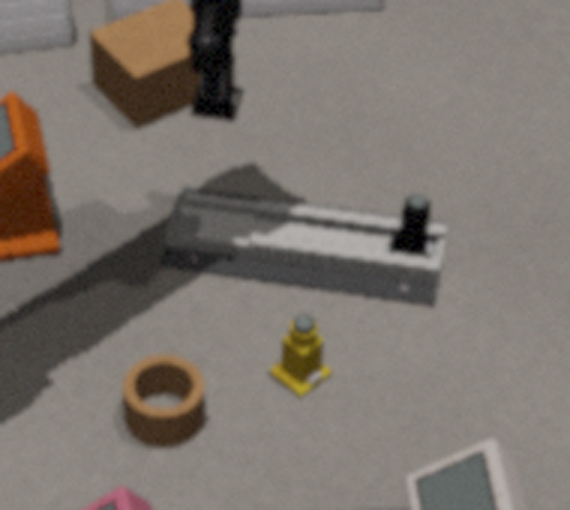

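Side crop: the module hangs free in the jaws at (218,85), clear of the rail, and the second module stays put at (413,222). The command has no tilt component, so I'll fit the arm's kinematics from the logged states. That should show where the joint limits make it tilt outward.

```bash
cat > fk.py <<'E'
from h import *
from scipy.optimize import least_squares
import itertools
Q=np.array([[1.158,.4683,-.0116,1.6035,.006,1.0714,-.0563],[.6221,.1357,-.2672,2.0344,.0412,.9814,-.8757],[-.0877,.3959,-.3146,1.8319,.1407,.9433,-2.379],[-.1747,.6261,-.2699,1.8003,.2245,.7461,-2.4775],[-.1885,.6721,-.2536,1.8214,.2439,.6773,-2.4961],[-.2762,.5983,-.2558,1.9745,.2467,.5972,-2.6092],[-.2027,.3802,-.3269,1.8866,.1482,.8923,-2.5181]])
P=np.array([[.2347,-.6056,.2524],[.4076,-.1959,.266],[.5414,.1571,.2147],[.5769,.194,.0891],[.5728,.1938,.054],[.4953,.2217,.0543],[.5028,.2184,.2037]])
Z=np.array([[-.0007,.0014,-1],[-.004,.0031,-1],[-.0088,.0028,-1],[-.0027,.0044,-1],[-.0007,.005,-1],[-.0015,.0052,-1],[.0034,.0067,-1]])
X=np.array([[.932,.361,0],[.936,.353,-.003],[.941,-.338,-.009],[.941,-.338,-.004],[.941,-.339,-.002],[.941,-.337,-.003],[.94,-.34,.001]])
def E(a,t): return R.from_euler(a,t)
def fk(p,s,q):
    h,L1,a1,L2,a2,b,Lt,o1,o7=p
    r_=E('z',s[0]*q[0]+o1);t=np.array([0,0,h])
    r_=r_*E('y',q[1])*E('z',s[1]*q[2]);t=t+r_.apply([a1,0,L1])
    r_=r_*E('y',q[3]);t=t+r_.apply([a2,0,0])
    r_=r_*E('z',s[2]*q[4]);t=t+r_.apply([0,0,L2])
    r_=r_*E('y',q[5]);t=t+r_.apply([b,0,0])
    r_=r_*E('z',s[3]*q[6]+o7);t=t+r_.apply([0,0,Lt])
    return t,r_.as_matrix()
def fit():
    best=None
    for s in itertools.product([1,-1],repeat=4):
        def f(p):
            o=[]
            for q,x,z,xx in zip(Q,P,Z,X):
                t,M=fk(p,s,q);o+=list(10*(t-x))+list(M[:,2]-z)+list(M[:,0]-xx)
            o+=list(1e-3*np.array(p[:7]))
            return np.array(o)
        for o7 in (0,3.1):
            u=least_squares(f,[.3,.45,0,.45,0,0,.25,0,o7])
            if best is None or u.cost<best[0]: best=(u.cost,s,u.x,np.abs(f(u.x)).max())
    return best
if __name__=="__main__":
    c,s,p,m=fit();print(c,m,s,p.round(4).tolist())
E
python3 fk.py
```

```text
0.004091092051796956 0.06720149890694388 (-1, -1, -1, -1) [0.2964, 0.5336, -0.0034, 0.481, 0.012, 0.0055, 0.2806, -0.0562, 1.5146]
```

```bash
python3 - <<'E'
s=open('fk.py').read()
s=s.replace("h,L1,a1,L2,a2,b,Lt,o1,o7=p","h,L1,a1,L2,a2,b,Lt,y1,y2,y3,y4=p;o1=0;o7=np.pi/2")
s=s.replace("'z',s[0]*q[0]+o1);t=np.array([0,0,h])","'z',s[0]*q[0]+o1);t=r_.apply([0,y1,h])").replace("[a1,0,L1]","[a1,y2,L1]").replace("[0,0,L2]","[0,y3,L2]").replace("[b,0,0]","[b,y4,0]")
s=s.replace("p[:7]","p").replace("for o7 in (0,3.1)","for o7 in (0,)").replace(".25,0,o7]",".25,0,0,0,0]")
open('fk.py','w').write(s)
E
python3 fk.py
```

```text
2.057125317378257e-06 0.0006265164162891357 (-1, -1, -1, -1) [0.3061, 0.5208, -0.0, 0.4726, 0.0003, 0.0001, 0.2911, -0.0285, -0.0041, -0.0005, -0.0004]
```

Emit:
{"method": "step_arm", "body": {
  "motion": [
    [14,41,-41,0,1],
    [14,41,-41,0,1],
    [14,41,-41,0,1],
    [14,41,-41,0,1],
    [14,41,-41,0,1],
    [14,41,-41,0,1],
    [0,0,-50,-8,1],
    [0,0,-50,-8,1]
  ]
}}

```text
time_s: 8.25
tcp_pos: [0.4949, -0.055, 0.5445]
eef_rot: [0.999, -0.031, -0.012, -0.001]
wrist_force: [0.7, 0.8, -1.8]
grip_width: 0.0253
```

```bash
python3 - <<'E'
from h import *
rows(0)
E
```

```text
q [0.2187, 0.0715, -0.1872, 1.4787, 0.0105, 1.617, -1.6005] p [0.4949, -0.055, 0.5445] e [-0.0243, 0.0036, -0.9997] x [0.998, -0.062, -0.024] F [0.7, 0.8, -1.8] 8.25 0.0253
```

Emit:
{"method": "step_arm", "body": {
  "motion": [
    [5,0,-50,0,1],
    [5,0,-50,0,1],
    [10,0,-50,0,1],
    [10,0,-50,0,1],
    [10,0,-50,0,1],
    [10,0,-50,0,1],
    [10,0,-50,0,1],
    [10,0,-50,0,1]
  ]
}}

```text
time_s: 9.25
tcp_pos: [0.5311, -0.0568, 0.7398]
eef_rot: [0.996, -0.032, 0.085, 0.009]
wrist_force: [-0.2, 0.1, -1.3]
grip_width: 0.0251
```

```bash
python3 - <<'E'
from h import *
rows(0)
E
```

```text
q [-0.5068, 0.0963, 0.6407, 1.0504, -0.0575, 1.8416, -1.5285] p [0.5311, -0.0568, 0.7398] e [0.1692, -0.0237, -0.9853] x [0.983, -0.062, 0.17] F [-0.2, 0.1, -1.3] 9.25 0.0251
```

Pushing up against joint 6's limit tilts the tool outward, now by 10°. I'll continue.

Emit:
{"method": "step_arm", "body": {
  "motion": [
    [15,0,-55,0,1],
    [15,0,-55,0,1],
    [15,0,-55,0,1],
    [15,0,-55,0,1],
    [20,0,-50,0,1],
    [20,0,-50,0,1],
    [20,0,-50,0,1],
    [20,0,-50,0,1]
  ]
}}

```text
time_s: 10.25
tcp_pos: [0.5015, -0.0526, 0.9243]
eef_rot: [0.962, -0.033, 0.271, 0.02]
wrist_force: [0.4, 0.5, -0.4]
grip_width: 0.0256
```

```bash
python3 - <<'E'
from h import *
rows(0)
E
```

```text
q [-1.1311, 0.0171, 1.2327, 0.7436, -0.0096, 1.842, -1.5485] p [0.5015, -0.0526, 0.9243] e [0.5198, -0.0574, -0.8524] x [0.851, -0.053, 0.523] F [0.4, 0.5, -0.4] 10.25 0.0256
```

Emit:
{"method": "step_arm", "body": {
  "motion": [
    [20,0,-40,0,1],
    [0,0,0,0,1],
    [0,0,0,0,1],
    [0,0,0,0,1],
    [0,0,0,0,1],
    [0,0,0,0,1],
    [0,0,0,0,1],
    [0,0,0,0,1]
  ]
}}

```text
time_s: 11.25
tcp_pos: [0.4965, -0.0545, 0.9417]
eef_rot: [0.957, -0.035, 0.288, 0.02]
wrist_force: [-0.2, 0.5, -0.7]
grip_width: 0.0252
```

```bash
python3 - <<'E'
from h import *
rows(0)
# final goal
yr=np.radians(-4.1);rx=np.array([np.cos(yr),np.sin(yr),0]);n=-np.sin(np.radians(35))*rx+np.array([0,0,np.cos(np.radians(35))])
W=np.array([.6231,-.1938,.1]);print("want e",(-n).round(4),"origin",(W+.08*n).round(4),"tcp",(W+(.08+.0432)*n).round(4))
from fk import fk,fit
c,s,p,m=fit(); g=W+.1232*n
lo=[-2.53,-.31,-1.57,.28,-1.29,.15,-2.92];hi=[2.53,2.02,1.55,2.44,4.43,1.84,2.92]
from scipy.optimize import least_squares
def f(q):
    t,M=fk(p,s,q);return np.r_[10*(t-g),M[:,2]+n,.01*q[2]]
u=least_squares(f,[.3,.3,0,1.9,0,.4,-1.5],bounds=(lo,hi));print(u.x.round(3),u.cost)
q=status.state()["joints"];t,M=fk(p,s,q);print("fk now",t,M[:,2])
E
```

```text
q [-1.3093, 0.0121, 1.4252, 0.7106, -0.0158, 1.8425, -1.5399] p [0.4965, -0.0545, 0.9417] e [0.5505, -0.0588, -0.8328] x [0.831, -0.055, 0.553] F [-0.2, 0.5, -0.7] 11.25 0.0252
want e [ 0.5721 -0.041  -0.8192] origin [ 0.5773 -0.1905  0.1655] tcp [ 0.5526 -0.1887  0.2009]
[ 0.352  0.253 -0.     2.217 -1.116  0.178 -0.709] 2.2805878565563242e-23
fk now [ 0.49631706 -0.0548093   0.94187308] [ 0.55049512 -0.05879377 -0.83276553]
```

```bash
cat > sim.py <<'E'
from fk import *
C,S,PP,_=fit()
lo=np.array([-2.53,-.31,-1.57,.28,-1.29,.15,-2.92]);hi=np.array([2.53,2.02,1.55,2.44,4.43,1.8425,2.92])
def step(q,sh,wp=1,wo=1,reg=.01,spin=0,M0=None):
    t,M=fk(PP,S,q); tg=t+M@np.array(sh)/1000; Mg=(M if M0 is None else M0)@E('z',np.radians(spin)).as_matrix()
    def f(x):
        a,B=fk(PP,S,x); return np.r_[wp*(a-tg),wo*R.from_matrix(B.T@Mg).as_rotvec(),reg*(x-q)]
    return least_squares(f,np.clip(q,lo+1e-6,hi-1e-6),bounds=(lo,hi)).x
E
python3 - <<'E'
from sim import *
q0=np.array([-1.1311,.0171,1.2327,.7436,-.0096,1.842,-1.5485])
for wo in(1,.3,.1):
  for reg in (.05,.01,.001):
    q=step(q0,[20,0,-40],1,wo,reg);t,M=fk(PP,S,q);print(wo,reg,q.round(3),t.round(4),M[:,2].round(4))
q=np.array(status.state()["joints"]);M0=None
g=np.array([.5526,-.1887,.2009])
for k in range(22):
    t,M=fk(PP,S,q)
    if k==0:M0=M
    d=M.T@(g-t)*1000; d*=min(1,45/np.linalg.norm(d)); q=step(q,d,1,1,.002,M0=M0)
    if k%3==0 or k>18: t,M=fk(PP,S,q);print(k,q.round(2),t.round(3),M[:,2].round(3))
E
```

```text
1 0.05 [-1.139e+00  1.200e-02  1.229e+00  7.280e-01  1.000e-03  1.842e+00
 -1.553e+00] [ 0.4987 -0.0522  0.9328] [ 0.5343 -0.0587 -0.8432]
1 0.01 [-1.183  0.01   1.271  0.729  0.003  1.842 -1.553] [ 0.4985 -0.0521  0.9328] [ 0.5343 -0.0587 -0.8432]
1 0.001 [-1.438  0.01   1.547  0.731 -0.009  1.842 -1.538] [ 0.4983 -0.0518  0.9328] [ 0.5343 -0.059  -0.8433]
0.3 0.05 [-1.119  0.026  1.242  0.675 -0.028  1.842 -1.542] [ 0.4954 -0.0512  0.9554] [ 0.5741 -0.0641 -0.8163]
0.3 0.01 [-1.089  0.033  1.229  0.67  -0.045  1.842 -1.536] [ 0.4966 -0.0515  0.9559] [ 0.5751 -0.0635 -0.8156]
0.3 0.001 [-1.028  0.033  1.16   0.668 -0.04   1.842 -1.54 ] [ 0.4969 -0.0516  0.9559] [ 0.5752 -0.0631 -0.8156]
0.1 0.05 [-1.117  0.03   1.243  0.654 -0.024  1.833 -1.542] [ 0.4958 -0.0512  0.966 ] [ 0.5962 -0.0748 -0.7993]
0.1 0.01 [-1.051  0.052  1.24   0.639 -0.086  1.842 -1.52 ] [ 0.4971 -0.0515  0.9669] [ 0.5944 -0.0684 -0.8013]
0.1 0.001 [-0.899  0.046  1.052  0.634 -0.06   1.842 -1.537] [ 0.4974 -0.0516  0.967 ] [ 0.5947 -0.0654 -0.8013]
0 [-1.2  -0.17  0.94  0.91  0.32  1.74 -1.72] [ 0.5   -0.063  0.89
[... 159 characters left out ...]
.73] [ 0.52  -0.111  0.633] [ 0.55  -0.059 -0.833]
9 [-0.66 -0.29  0.7   1.92  0.26  0.86 -1.68] [ 0.53  -0.135  0.5  ] [ 0.55  -0.059 -0.833]
12 [-0.76 -0.15  0.97  2.12  0.1   0.53 -1.47] [ 0.54  -0.159  0.368] [ 0.55  -0.059 -0.833]
15 [-0.36  0.21  0.77  2.23 -1.01  0.33 -0.38] [ 0.55  -0.182  0.235] [ 0.55  -0.059 -0.833]
18 [-0.22  0.28  0.64  2.24 -1.29  0.31 -0.1 ] [ 0.553 -0.189  0.201] [ 0.55  -0.059 -0.833]
19 [-0.22  0.28  0.64  2.24 -1.29  0.31 -0.1 ] [ 0.553 -0.189  0.201] [ 0.55  -0.059 -0.833]
20 [-0.22  0.28  0.64  2.24 -1.29  0.31 -0.1 ] [ 0.553 -0.189  0.201] [ 0.55  -0.059 -0.833]
21 [-0.22  0.28  0.64  2.24 -1.29  0.31 -0.1 ] [ 0.553 -0.189  0.201] [ 0.55  -0.059 -0.833]
```

```bash
python3 - <<'E'
from sim import *
st=status.state();q0=np.array(st["joints"])
for g in ([.42,.25,.88],[.36,.33,.88],[.42,.25,.82]):
    q=q0.copy();M0=fk(PP,S,q)[1];g=np.array(g)
    for k in range(14):
        t,M=fk(PP,S,q); d=M.T@(g-t)*1000; d*=min(1,40/np.linalg.norm(d)); q=step(q,d,1,.5,.002,M0=M0)
    t,M=fk(PP,S,q);print("at",q.round(2),t.round(3),M[:,2].round(4))
    for k in range(5):
        t,M=fk(PP,S,q);q=step(q,M.T@np.array([0,0,50]),1,.5,.002);t,M=fk(PP,S,q);print(q.round(2),t.round(3),M[:,2].round(4))
E
```

```text
at [-0.79 -0.   -0.09  0.91  0.5   1.84 -2.29] [0.421 0.249 0.877] [ 0.5552 -0.0545 -0.83  ]
[-1.13  0.    0.26  0.84  0.5   1.84 -2.24] [0.43  0.245 0.905] [ 0.5864 -0.028  -0.8095]
[-1.99  0.14  1.55  0.71  0.17  1.84 -2.02] [0.435 0.244 0.943] [ 0.6053 -0.0198 -0.7957]
[-1.87  0.17  1.55  0.64  0.08  1.84 -1.96] [0.437 0.24  0.968] [ 0.641  -0.0048 -0.7675]
[-1.8   0.19  1.55  0.58  0.02  1.84 -1.93] [0.438 0.235 0.992] [ 0.6757  0.0093 -0.7371]
[-1.72  0.19  1.52  0.52 -0.02  1.84 -1.91] [0.437 0.23  1.014] [ 0.7089  0.0227 -0.705 ]
at [ 1.22 -0.31 -1.57  0.79 -0.02  1.83 -2.09] [0.359 0.329 0.879] [ 0.5515 -0.0575 -0.8322]
[ 1.26 -0.31 -1.57  0.72 -0.04  1.84 -2.06] [0.362 0.323 0.907] [ 0.5854 -0.0384 -0.8098]
[ 1.3  -0.3  -1.57  0.66 -0.06  1.84 -2.03] [0.364 0.316 0.932] [ 0.6205 -0.019  -0.784 ]
[ 1.35 -0.3  -1.57  0.6  -0.09  1.84 -2.01] [0.366 0.309 0.957] [ 6.544e-01 -5.000e-04 -7.561e-01]
[ 1.4  -0.29 -1.57  0.54 -0.12  1.84 -1.98] [0.367 0.302 0.981] [ 0.6872  0.0171 -0.7263]
[ 1.45 -0.29 -1.57  0.48 -0.16  1.84 -1.96] [0.368 0.295 1.005] [ 0.7185  0.0337 -0.6947]
at [-1.38 -0.11  0.41  1.14  0.56  1.76 -2.4 ] [0.42 0.25 0.82] [ 0.5505 -0.0588 -0.8328]
[-1.3  -0.03  0.39  0.95  0.52  1.84 -2.31] [0.42 0.25 0.87] [ 0.5506 -0.0587 -0.8327]
[-1.05 -0.    0.18  0.86  0.5   1.84 -2.25] [0.428 0.245 0.899] [ 0.5803 -0.0332 -0.8138]
[-2.02  0.13  1.55  0.73  0.19  1.84 -2.03] [0.434 0.246 0.938] [ 0.599  -0.025  -0.8004]
[-1.89  0.17  1.55  0.65  0.09  1.84 -1.97] [0.437 0.242 0.964] [ 0.6347 -0.0099 -0.7727]
[-1.81  0.19  1.55  0.59  0.03  1.84 -1.93] [0.438 0.237 0.987] [ 0.6696  0.0044 -0.7427]
```

Emit:
{"method": "step_arm", "body": {
  "motion": [
    [-20,-30,0,0,1],
    [-20,-40,0,0,1],
    [-20,-45,0,0,1],
    [-20,-45,0,0,1],
    [-20,-45,0,0,1],
    [-15,-45,0,0,1],
    [-10,-45,0,0,1],
    [0,0,0,0,1]
  ]
}}

```text
time_s: 12.25
tcp_pos: [0.4243, 0.2388, 0.8643]
eef_rot: [0.959, -0.041, 0.28, 0.02]
wrist_force: [0.0, -0.7, -0.7]
grip_width: 0.0253
```

```bash
python3 - <<'E'
from sim import *
rows(0); print(tool([.42,.25,.87]))
q=np.array(status.state()["joints"])
for k in range(4):
        t,M=fk(PP,S,q);q=step(q,M.T@np.array([0,0,40]),1,.5,.002);t,M=fk(PP,S,q);print(q.round(2),t.round(3),M[:,2].round(4),(M.T@np.array([0,0,40])).round())
E
```

```text
q [-1.2198, -0.0377, 0.3442, 0.963, 0.4983, 1.8401, -2.3019] p [0.4243, 0.2388, 0.8643] e [0.5346, -0.0615, -0.8429] x [0.84, -0.067, 0.538] F [0.0, -0.7, -0.7] 12.25 0.0253
[ -1.3 -10.7  -7.8]
[-0.8  -0.   -0.03  0.88  0.48  1.84 -2.26] [0.429 0.234 0.888] [ 0.5581 -0.042  -0.8287] [ 22.  -0. -33.]
[-1.04  0.    0.22  0.83  0.48  1.84 -2.22] [0.435 0.231 0.911] [ 0.5839 -0.0216 -0.8115] [ 23.  -1. -32.]
[-2.    0.12  1.55  0.72  0.19  1.84 -2.02] [0.441 0.231 0.942] [ 0.5983 -0.0157 -0.8011] [ 24.  -1. -32.]
[-1.88  0.16  1.55  0.66  0.09  1.84 -1.97] [0.443 0.228 0.963] [ 0.627  -0.0042 -0.779 ] [ 25.  -1. -31.]
```

Emit:
{"method": "step_arm", "body": {
  "motion": [
    [22,0,-33,0,1],
    [0,0,0,0,1],
    [0,40,0,0,1],
    [0,40,0,0,1],
    [11,20,-16,0,1],
    [0,0,0,0,1],
    [0,0,0,0,1],
    [0,0,0,0,1]
  ]
}}

```text
time_s: 13.25
tcp_pos: [0.4203, 0.1326, 0.8968]
eef_rot: [0.958, -0.04, 0.285, 0.016]
wrist_force: [-0.0, 0.4, -0.8]
grip_width: 0.0256
```

```bash
python3 - <<'E'
from sim import *
rows(0)
E
```

```text
q [-0.8324, -0.1122, 0.1587, 0.9454, 0.4241, 1.8414, -2.1119] p [0.4203, 0.1326, 0.8968] e [0.5444, -0.0535, -0.8372] x [0.835, -0.067, 0.547] F [-0.0, 0.4, -0.8] 13.25 0.0256
```

Emit:
{"method": "step_arm", "body": {
  "motion": [
    [22,0,-33,0,1],
    [0,0,0,0,1],
    [22,0,-33,0,1],
    [0,0,0,0,1],
    [0,0,0,0,1],
    [0,0,0,0,1],
    [0,0,0,0,1],
    [0,0,0,0,1]
  ]
}}

```text
time_s: 14.25
tcp_pos: [0.4049, 0.1282, 0.9093]
eef_rot: [0.956, -0.035, 0.29, 0.012]
wrist_force: [0.1, -0.7, -1.5]
grip_width: 0.0253
```

```bash
python3 - <<'E'
from sim import *
rows(0)
E
```

```text
q [-0.3859, -0.1052, -0.1942, 0.9074, 0.3397, 1.839, -2.0523] p [0.4049, 0.1282, 0.9093] e [0.5531, -0.0425, -0.832] x [0.83, -0.059, 0.555] F [0.1, -0.7, -1.5] 14.25 0.0253
```

Emit:
{"method": "step_arm", "body": {
  "motion": [
    [0,40,0,0,1],
    [0,40,0,0,1],
    [0,40,0,0,1],
    [0,40,0,0,1],
    [25,0,-38,0,1],
    [25,0,-38,0,1],
    [0,0,0,0,1],
    [0,0,0,0,1]
  ]
}}

```text
time_s: 15.25
tcp_pos: [0.3888, -0.0273, 0.9344]
eef_rot: [0.954, -0.034, 0.297, 0.017]
wrist_force: [0.4, 1.3, -1.6]
grip_width: 0.0252
```

```bash
python3 - <<'E'
from sim import *
rows(0)
q=np.array(status.state()["joints"]);M0=None
for g in ([.46,-.1,.5],[.52,-.185,.3],[.5526,-.1887,.2009]):
  g=np.array(g);print("to",tool(g))
  for k in range(12):
    t,M=fk(PP,S,q)
    if M0 is None:M0=M
    d=M.T@(g-t)*1000; d*=min(1,45/np.linalg.norm(d)); q=step(q,d,1,1,.002,M0=M0)
    if k%4==3: t,M=fk(PP,S,q);print(k,q.round(2),t.round(3),M[:,2].round(3))
E
```

```text
q [0.1793, -0.1631, -0.1694, 0.8834, 0.0239, 1.8172, -1.6258] p [0.3888, -0.0273, 0.9344] e [0.5653, -0.0526, -0.8232] x [0.821, -0.055, 0.568] F [0.4, 1.3, -1.6] 15.25 0.0252
to [-184.    61.9  401.7]
3 [ 0.34 -0.31 -0.17  1.43 -0.09  1.41 -1.5 ] [ 0.426 -0.058  0.763] [ 0.563 -0.052 -0.825]
7 [ 0.42 -0.31 -0.19  1.81 -0.15  1.04 -1.39] [ 0.465 -0.089  0.593] [ 0.564 -0.052 -0.824]
11 [ 0.43 -0.31 -0.19  2.01 -0.18  0.85 -1.33] [ 0.46 -0.1   0.5 ] [ 0.565 -0.053 -0.823]
to [-243.5  139.8  604.7]
3 [ 0.42 -0.05 -0.09  2.17 -0.32  0.45 -1.06] [ 0.508 -0.168  0.34 ] [ 0.565 -0.053 -0.823]
7 [ 0.45  0.04 -0.09  2.18 -0.43  0.36 -0.93] [ 0.52  -0.185  0.3  ] [ 0.565 -0.053 -0.823]
11 [ 0.45  0.04 -0.09  2.18 -0.43  0.36 -0.93] [ 0.52  -0.185  0.3  ] [ 0.565 -0.053 -0.823]
to [-272.8  139.8  704.9]
3 [ 0.41  0.25 -0.07  2.21 -0.95  0.15 -0.39] [ 0.553 -0.189  0.201] [ 0.565 -0.053 -0.823]
7 [ 0.41  0.25 -0.07  2.21 -0.95  0.15 -0.39] [ 0.553 -0.189  0.201] [ 0.565 -0.053 -0.823]
11 [ 0.41  0.25 -0.07  2.21 -0.95  0.15 -0.39] [ 0.553 -0.189  0.201] [ 0.565 -0.053 -0.823]
```

Emit:
{"method": "step_arm", "body": {
  "motion": [
    [0,8,45,0,1],
    [0,8,45,0,1],
    [0,8,45,0,1],
    [-10,8,45,0,1],
    [-20,8,45,0,1],
    [-20,8,45,0,1],
    [-20,8,45,0,1],
    [-10,5,20,0,1]
  ]
}}

```text
time_s: 16.25
tcp_pos: [0.5139, -0.0843, 0.5966]
eef_rot: [0.956, -0.015, 0.293, 0.01]
wrist_force: [-0.3, -0.4, -0.7]
grip_width: 0.0252
```

```bash
python3 - <<'E'
from sim import *
rows(0); print(tool([.51,-.18,.34]))
E
```

```text
q [0.2013, -0.2178, -0.0618, 1.739, -0.0731, 1.0268, -1.4472] p [0.5139, -0.0843, 0.5966] e [0.5606, -0.0276, -0.8276] x [0.827, -0.023, 0.561] F [-0.3, -0.4, -0.7] 16.25 0.0252
[-144.9   93.3  212.8]
```

Emit:
{"method": "step_arm", "body": {
  "motion": [
    [-18,12,27,0,1],
    [-18,12,27,0,1],
    [-18,12,27,0,1],
    [-18,12,27,0,1],
    [-18,12,27,0,1],
    [-18,12,27,0,1],
    [-18,12,27,0,1],
    [0,0,0,0,1]
  ]
}}

```text
time_s: 17.25
tcp_pos: [0.5125, -0.1489, 0.3506]
eef_rot: [0.959, 0.007, 0.284, 0.002]
wrist_force: [-0.6, 0.7, -1.0]
grip_width: 0.0256
```

```bash
python3 - <<'E'
from sim import *
st=status.state();rows(0); print(tool([.5526,-.1887,.2009]),tool([.51,-.18,.34]))
im=viewer.get_image("wrist");cv2.imwrite("pics/w3.png",im)
q=np.array(st["joints"]);g=np.array([.5526,-.1887,.2009]);M0=fk(PP,S,q)[1]
for k in range(6):
    t,M=fk(PP,S,q);d=M.T@(g-t)*1000; d*=min(1,40/np.linalg.norm(d)); q=step(q,d,1,1,.002,M0=M0);t,M=fk(PP,S,q);print(k,q.round(2),t.round(3),M[:,2].round(3))
E
```

```text
q [0.1893, -0.0647, 0.1171, 2.1451, -0.3189, 0.5289, -1.0158] p [0.5125, -0.1489, 0.3506] e [0.545, 0.0003, -0.8385] x [0.838, 0.014, 0.545] F [-0.6, 0.7, -1.0] 17.25 0.0256
[-48.5  39.2 147.4] [-8.3 31.   7.5]
0 [ 0.2   0.01  0.13  2.17 -0.42  0.45 -0.89] [ 0.522 -0.159  0.313] [ 0.545  0.    -0.838]
1 [ 0.24  0.09  0.11  2.18 -0.56  0.37 -0.74] [ 0.532 -0.169  0.276] [ 0.545  0.    -0.838]
2 [ 0.33  0.17  0.03  2.19 -0.72  0.3  -0.56] [ 0.543 -0.179  0.238] [ 0.545  0.    -0.838]
3 [ 0.46  0.27 -0.1   2.18 -0.86  0.23 -0.39] [ 0.553 -0.189  0.201] [ 0.545  0.    -0.838]
4 [ 0.46  0.27 -0.1   2.18 -0.86  0.23 -0.39] [ 0.553 -0.189  0.201] [ 0.545  0.    -0.838]
5 [ 0.46  0.27 -0.1   2.18 -0.86  0.23 -0.39] [ 0.553 -0.189  0.201] [ 0.545  0.    -0.838]
```

View pics/w3.png

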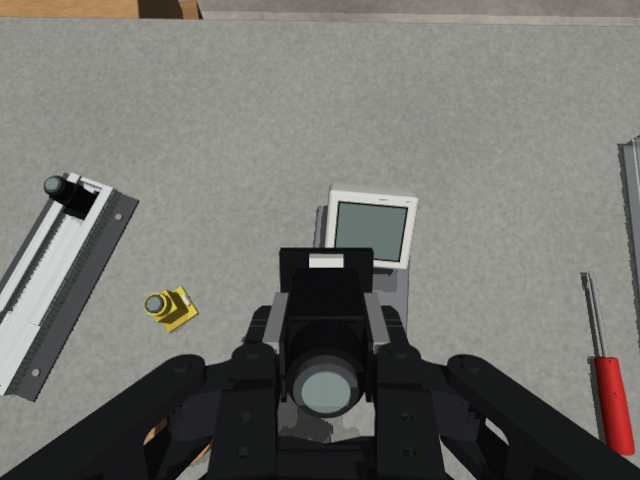

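Wrist view: the module sits square in the jaws, with its flange at (327,258) and connector at (327,262). The grey reader's glass is beyond it, corners about (337,201), (408,207) and (401,264). I'll check these against my reader estimate.

```bash
cat > goal.py <<'E'
from h import *
def goal(W,yaw):
    y=np.radians(yaw);rx=np.array([np.cos(y),np.sin(y),0]);ry=np.array([-np.sin(y),np.cos(y),0])
    a=np.radians(35);n=-np.sin(a)*rx+np.array([0,0,np.cos(a)]);xs=np.cos(a)*rx+np.array([0,0,np.sin(a)])
    return n,xs,ry
def corners(W,yaw,hx=.028,hy=.033):
    n,xs,ry=goal(W,yaw);return np.array([W+i*hx*xs+j*hy*ry for i,j in((1,1),(1,-1),(-1,-1),(-1,1))])
E
python3 - <<'E'
from goal import *
from scipy.optimize import least_squares
q=np.r_[[.5125,-.1489,.3506]];st=status.state()
W=np.array([.6231,-.1938,.1])
c=cam("wrist",st);t=cam("top");s=cam("side")
print("wrist pred",proj(c,corners(W,-4.1)).round(1).tolist())
print("top pred",proj(t,corners(W,-4.1)).round(1).tolist())
# top measured from crop
m=np.array([[541,80],[684,98],[667,210],[527,195]],float);mt=(m-[400,0])/4.8+[370,140];print("top meas",mt.round(1).tolist())
# dark glass in side + wrist by colour mask
im=cv2.imread("pics/w3.png");g=im[150:300,300:430];
k=(np.abs(g.astype(int)-im[230,370].astype(int)).max(2)<14).astype(np.uint8)
k=cv2.morphologyEx(k,cv2.MORPH_OPEN,np.ones((3,3)));n,l,sa,ce=cv2.connectedComponentsWithStats(k);i=l[80,70]
cs=cv2.findContours((l==i).astype(np.uint8),0,2)[0][0];print("wrist approx",(cv2.approxPolyDP(cs,4,True)[:,0]+[300,150]).tolist())
si=cv2.imread("pics/side0.png");x0=si[288,412].astype(int);k=(np.abs(si.astype(int)-x0).max(2)<22).astype(np.uint8);k=cv2.morphologyEx(k,cv2.MORPH_OPEN,np.ones((3,3)));n,l,sa,ce=cv2.connectedComponentsWithStats(k);i=l[288,412]
cs=cv2.findContours((l==i).astype(np.uint8),0,2)[0][0];print("side approx",sa[i].tolist(),cv2.approxPolyDP(cs,4,True)[:,0].tolist());print("side pred",proj(s,corners(W,-4.1)).round(1).tolist())
E
```

```text
wrist pred [[340.8, 205.2], [406.7, 210.6], [399.1, 261.9], [336.2, 256.7]]
top pred [[399.7, 157.9], [427.6, 160.8], [424.1, 183.3], [396.6, 180.5]]
top meas [[399.4, 156.7], [429.2, 160.4], [425.6, 183.8], [396.5, 180.6]]
wrist approx [[340, 204], [336, 246], [371, 246], [374, 257], [397, 259], [403, 209]]
side approx [399, 271, 27, 33, 612] [[420, 271], [399, 280], [403, 303], [425, 294]]
side pred [[419.3, 270.7], [425.1, 294.4], [402.8, 303.9], [397.9, 280.3]]
```

Emit:
{"method": "step_arm", "body": {
  "motion": [
    [0,-30,0,0,1],
    [0,-30,0,0,1],
    [0,-30,0,0,1],
    [0,-30,0,0,1],
    [0,0,0,0,1],
    [0,0,0,0,1],
    [0,0,0,0,1],
    [0,0,0,0,1]
  ]
}}

```text
time_s: 18.3
tcp_pos: [0.5166, -0.0162, 0.3641]
eef_rot: [0.955, 0.015, 0.295, 0.001]
wrist_force: [-0.8, -0.6, -1.9]
grip_width: 0.0252
```

```bash
python3 - <<'E'
from sim import *
rows(0)
E
```

```text
q [0.1298, -0.1222, -0.1577, 2.1715, -0.0141, 0.4923, -1.5618] p [0.5166, -0.0162, 0.3641] e [0.5634, 0.006, -0.8261] x [0.826, 0.029, 0.563] F [-0.8, -0.6, -1.9] 18.3 0.0252
```

```bash
python3 - <<'E'
from sim import *
hi[5]=1.84
q0=np.array(status.state()["joints"]);M0=fk(PP,S,q0)[1]
for g in [(.5,.05,.25),(.45,.05,.3),(.4,.05,.3),(.45,.12,.25),(.42,.12,.3),(.42,0.,.25),(.4,.2,.3),(.45,.2,.25)]:
    q=q0.copy();g=np.array(g)
    for k in range(10):
        t,M=fk(PP,S,q);d=M.T@(g-t)*1000; d*=min(1,40/np.linalg.norm(d)); q=step(q,d,1,.5,.005)
    t,M=fk(PP,S,q);print(g,q.round(2),t.round(3),M[:,2].round(3))
E
```

```text
[0.5  0.05 0.25] [ 0.05  0.03 -0.29  2.34  0.62  0.24 -2.34] [0.5  0.05 0.25] [ 0.563  0.007 -0.826]
[0.45 0.05 0.3 ] [ 0.18 -0.17 -0.41  2.36  0.18  0.36 -1.93] [0.45 0.05 0.3 ] [ 0.563  0.006 -0.826]
[0.4  0.05 0.3 ] [ 0.17 -0.29 -0.4   2.44  0.06  0.39 -1.85] [0.4  0.05 0.3 ] [ 0.563  0.006 -0.826]
[0.45 0.12 0.25] [ 0.12 -0.02 -0.59  2.38  0.83  0.34 -2.75] [0.45 0.12 0.25] [ 0.563  0.007 -0.826]
[0.42 0.12 0.3 ] [ 0.22 -0.2  -0.66  2.36  0.32  0.41 -2.26] [0.42 0.12 0.3 ] [ 0.563  0.006 -0.826]
[0.42 0.   0.25] [ 1.33 -0.31 -1.19  2.44 -1.03  0.39 -0.58] [ 0.42 -0.    0.25] [ 0.551  0.005 -0.835]
[0.4 0.2 0.3] [ 0.23 -0.15 -0.91  2.31  0.53  0.52 -2.66] [0.4 0.2 0.3] [ 0.563  0.007 -0.826]
[0.45 0.2  0.25] [-0.94  0.01  0.26  2.34  0.84  0.46 -2.92] [0.45 0.2  0.25] [ 0.544  0.014 -0.839]
```

```bash
python3 - <<'E'
from sim import *
q0=np.array(status.state()["joints"])
for g in [(.35,-.3,.8),(.3,-.4,.8),(.2,-.42,.8)]:
    q=q0.copy();g=np.array(g);M0=fk(PP,S,q)[1]
    for k in range(16):
        t,M=fk(PP,S,q);d=M.T@(g-t)*1000; d*=min(1,55/np.linalg.norm(d)); q=step(q,d,1,.5,.005)
    t,M=fk(PP,S,q);print("at",g,q.round(2),t.round(3),M[:,2].round(3), (M0.T@(g-fk(PP,S,q0)[0])*1000).round())
    for k in range(6):
        t,M=fk(PP,S,q);q=step(q,M.T@np.array([0,0,50]),1,.5,.005);t,M=fk(PP,S,q);print(q.round(2),t.round(3),M[:,2].round(3))
E
```

```text
at [ 0.35 -0.3   0.8 ] [ 0.54 -0.16  0.3   1.23 -0.39  1.63 -0.81] [ 0.35 -0.3   0.8 ] [ 0.563  0.006 -0.826] [ 100.  284. -456.]
[ 0.54 -0.1   0.32  1.06 -0.42  1.75 -0.84] [ 0.35 -0.3   0.85] [ 0.563  0.006 -0.826]
[-0.15 -0.1   0.91  0.9  -0.34  1.84 -0.93] [ 0.35  -0.299  0.898] [ 0.566  0.004 -0.825]
[-0.69 -0.23  1.1   0.82 -0.05  1.84 -1.11] [ 0.353 -0.295  0.928] [ 0.595 -0.013 -0.804]
[-0.74 -0.22  1.13  0.76 -0.05  1.84 -1.13] [ 0.356 -0.29   0.953] [ 0.63  -0.032 -0.776]
[-0.79 -0.21  1.17  0.69 -0.05  1.84 -1.15] [ 0.359 -0.285  0.977] [ 0.663 -0.051 -0.747]
[-0.85 -0.2   1.22  0.63 -0.05  1.84 -1.16] [ 0.362 -0.28   1.001] [ 0.695 -0.069 -0.715]
at [ 0.3 -0.4  0.8] [ 0.58 -0.03  0.57  1.13 -0.53  1.75 -0.57] [ 0.3 -0.4  0.8] [ 0.563  0.006 -0.826] [  56.  383. -484.]
[-0.47 -0.12  1.47  0.97 -0.4   1.83 -0.69] [ 0.3   -0.399  0.849] [ 0.564  0.005 -0.826]
[-0.77 -0.31  1.33  0.85 -0.04  1.84 -0.94] [ 0.302 -0.396  0.887] [ 0.581 -0.01  -0.814]
[-0.8  -0.31  1.32  0.79 -0.03  1.84 -0.97] [ 0.307 -0.389  0.913] [ 0.613 -0.036 -0.789]
[-0.83 -0.29  1.34  0.73 -0.03  1.84 -0
[... 200 characters left out ...]
 0.988] [ 0.701 -0.108 -0.705]
at [ 0.2  -0.42  0.8 ] [ 0.1  -0.13  1.13  1.14 -0.45  1.84 -0.47] [ 0.2  -0.42  0.8 ] [ 0.552  0.015 -0.834] [ -28.  400. -541.]
[-0.34 -0.31  1.21  1.02 -0.18  1.84 -0.72] [ 0.204 -0.417  0.84 ] [ 0.565 -0.001 -0.825]
[-0.38 -0.31  1.19  0.96 -0.16  1.84 -0.76] [ 0.212 -0.412  0.868] [ 0.591 -0.033 -0.806]
[-0.42 -0.31  1.18  0.89 -0.14  1.84 -0.81] [ 0.22  -0.407  0.897] [ 0.617 -0.063 -0.784]
[-0.47 -0.31  1.18  0.83 -0.12  1.84 -0.86] [ 0.227 -0.402  0.924] [ 0.643 -0.092 -0.76 ]
[-0.53 -0.31  1.18  0.76 -0.08  1.84 -0.9 ] [ 0.233 -0.396  0.951] [ 0.669 -0.12  -0.733]
[-0.59 -0.31  1.18  0.69 -0.05  1.84 -0.94] [ 0.239 -0.39   0.977] [ 0.695 -0.146 -0.704]
```

Emit:
{"method": "step_arm", "body": {
  "motion": [
    [2,36,-48,0,1],
    [2,36,-48,0,1],
    [2,36,-48,0,1],
    [2,36,-48,0,1],
    [2,36,-48,0,1],
    [2,36,-48,0,1],
    [2,36,-48,0,1],
    [2,36,-48,0,1]
  ]
}}

```text
time_s: 19.3
tcp_pos: [0.3331, -0.2999, 0.6775]
eef_rot: [0.957, 0.012, 0.289, 0.003]
wrist_force: [0.2, -1.0, -0.3]
grip_width: 0.0254
```

```bash
python3 - <<'E'
from sim import *
rows(0);print(tool([.23,-.41,.82]))
E
```

```text
q [0.8865, -0.2285, 0.0493, 1.5702, -0.4562, 1.4415, -0.6332] p [0.3331, -0.2999, 0.6775] e [0.5535, 0.0017, -0.8328] x [0.833, 0.024, 0.553] F [0.2, -1.0, -0.3] 19.3 0.0254
[  -9.6  109.6 -175.9]
```

Emit:
{"method": "step_arm", "body": {
  "motion": [
    [-6,36,-58,0,1],
    [-6,36,-58,0,1],
    [-6,36,-58,0,1],
    [20,0,-45,0,1],
    [28,0,-42,0,1],
    [28,0,-42,0,1],
    [0,0,0,0,1],
    [0,0,0,0,1]
  ]
}}

```text
time_s: 20.3
tcp_pos: [0.2363, -0.3475, 0.8555]
eef_rot: [0.96, 0.028, 0.274, 0.042]
wrist_force: [0.1, 0.3, -0.6]
grip_width: 0.0247
```

```bash
python3 - <<'E'
from sim import *
rows(0)
E
```

```text
q [0.292, -0.1889, 0.6757, 1.0654, -0.3085, 1.8297, -0.6703] p [0.2363, -0.3475, 0.8555] e [0.5287, -0.0647, -0.8463] x [0.848, 0.077, 0.524] F [0.1, 0.3, -0.6] 20.3 0.0247
```

Emit:
{"method": "step_arm", "body": {
  "motion": [
    [30,-35,0,0,1],
    [30,-35,0,0,1],
    [28,-20,-42,0,1],
    [28,0,-42,0,1],
    [28,0,-42,0,1],
    [0,0,0,0,1],
    [0,0,0,0,1],
    [0,0,0,0,1]
  ]
}}

```text
time_s: 21.3
tcp_pos: [0.3132, -0.26, 0.9282]
eef_rot: [0.952, 0.018, 0.302, 0.046]
wrist_force: [-1.2, 0.1, -0.9]
grip_width: 0.0254
```

```bash
python3 - <<'E'
from sim import *
rows(0)
E
```

```text
q [0.0182, -0.1848, 0.5829, 0.8929, -0.184, 1.8415, -1.0108] p [0.3132, -0.26, 0.9282] e [0.5771, -0.0757, -0.8131] x [0.817, 0.062, 0.574] F [-1.2, 0.1, -0.9] 21.3 0.0254
```

Emit:
{"method": "step_arm", "body": {
  "motion": [
    [0,-8,55,0,1],
    [0,-8,55,0,1],
    [-5,-10,55,0,1],
    [-10,-10,55,0,1],
    [-15,-10,55,0,1],
    [-20,-10,50,0,1],
    [-20,-10,50,0,1],
    [-20,-10,40,0,1]
  ]
}}

```text
time_s: 22.3
tcp_pos: [0.4757, -0.2304, 0.5205]
eef_rot: [0.951, 0.009, 0.304, 0.051]
wrist_force: [0.3, -1.2, -0.7]
grip_width: 0.0252
```

```bash
python3 - <<'E'
from sim import *
rows(0);print(tool([.535,-.192,.28]))
E
```

```text
q [0.0733, -0.2385, 0.3381, 1.9138, -0.1055, 0.8483, -1.0793] p [0.4757, -0.2304, 0.5205] e [0.5797, -0.0915, -0.8097] x [0.815, 0.048, 0.578] F [0.3, -1.2, -0.7] 22.3 0.0252
[-88.7 -63.7 225.6]
```

Emit:
{"method": "step_arm", "body": {
  "motion": [
    [-20,-26,45,0,1],
    [-20,-26,45,0,1],
    [-20,-26,45,0,1],
    [-20,-26,45,0,1],
    [0,0,0,0,1],
    [0,15,5,0,1],
    [0,15,5,0,1],
    [0,0,0,0,1]
  ]
}}

```text
time_s: 23.3
tcp_pos: [0.5164, -0.1831, 0.3069]
eef_rot: [0.951, 0.004, 0.304, 0.053]
wrist_force: [-0.7, 0.1, -1.0]
grip_width: 0.0256
```

```bash
python3 - <<'E'
from sim import *
rows(0)
from goal import goal
W=np.array([.6232,-.1945,.1]);n,_,_=goal(W,-4.3);g=W+.1232*n;print("want",-n,g,tool(g))
q=np.array(status.state()["joints"]);M0=fk(PP,S,q)[1]
for k in range(5):
    t,M=fk(PP,S,q);d=M.T@(g-t)*1000; d*=min(1,40/np.linalg.norm(d)); q=step(q,d,1,1,.002,M0=M0);t,M=fk(PP,S,q);print(k,q.round(2),t.round(3),M[:,2].round(3))
E
```

```text
q [0.0296, -0.0143, 0.3007, 2.2288, -0.2937, 0.3183, -0.9801] p [0.5164, -0.1831, 0.3069] e [0.5786, -0.099, -0.8096] x [0.815, 0.04, 0.578] F [-0.7, 0.1, -1.0] 23.3 0.0256
want [ 0.5719619  -0.04300603 -0.81915204] [ 0.55273429 -0.18920166  0.20091953] [-31.8  -5.9 107.5]
0 [ 0.1   0.08  0.24  2.24 -0.5   0.23 -0.78] [ 0.529 -0.185  0.269] [ 0.579 -0.099 -0.81 ]
1 [ 0.24  0.17  0.09  2.24 -0.76  0.15 -0.52] [ 0.542 -0.187  0.231] [ 0.579 -0.099 -0.81 ]
2 [ 0.11  0.24  0.24  2.24 -1.29  0.15 -0.  ] [ 0.553 -0.19   0.204] [ 0.577 -0.098 -0.811]
3 [ 0.11  0.24  0.24  2.24 -1.29  0.15 -0.  ] [ 0.553 -0.19   0.204] [ 0.577 -0.098 -0.811]
4 [ 0.11  0.24  0.24  2.24 -1.29  0.15 -0.  ] [ 0.553 -0.19   0.204] [ 0.577 -0.098 -0.811]
```

```bash
python3 - <<'E'
from sim import *
q0=np.array(status.state()["joints"]);F=np.array([.5527,-.1892,.2009])
for g in [(.54,-.22,.2),(.53,-.24,.2),(.52,-.22,.2),(.55,-.22,.18),(.54,-.26,.22),(.5,-.2,.22)]:
    q=q0.copy()
    for G,N in((g,7),(F,4)):
      for k in range(N):
        t,M=fk(PP,S,q);d=M.T@(np.array(G)-t)*1000; d*=min(1,30/np.linalg.norm(d)); q=step(q,d,1,.5,.005)
      t,M=fk(PP,S,q);print(g,q.round(2),t.round(3),M[:,2].round(3))
print(tool([.53,-.24,.2]))
E
```

```text
(0.54, -0.22, 0.2) [ 0.35  0.25  0.05  2.24 -1.28  0.15  0.07] [ 0.54 -0.22  0.2 ] [ 0.577 -0.099 -0.811]
(0.54, -0.22, 0.2) [ 0.11  0.24  0.23  2.24 -1.29  0.15 -0.  ] [ 0.553 -0.189  0.201] [ 0.573 -0.097 -0.814]
(0.53, -0.24, 0.2) [ 0.53  0.26 -0.09  2.23 -1.21  0.15  0.05] [ 0.53 -0.24  0.2 ] [ 0.577 -0.099 -0.81 ]
(0.53, -0.24, 0.2) [ 0.11  0.24  0.24  2.24 -1.29  0.15 -0.  ] [ 0.553 -0.189  0.201] [ 0.573 -0.097 -0.814]
(0.52, -0.22, 0.2) [ 0.41  0.22  0.    2.27 -1.29  0.15  0.1 ] [ 0.52 -0.22  0.2 ] [ 0.574 -0.097 -0.813]
(0.52, -0.22, 0.2) [ 0.11  0.24  0.23  2.24 -1.29  0.15 -0.  ] [ 0.553 -0.189  0.201] [ 0.573 -0.096 -0.814]
(0.55, -0.22, 0.18) [ 0.35  0.3   0.04  2.21 -1.29  0.15  0.07] [ 0.55  -0.22   0.181] [ 0.558 -0.088 -0.825]
(0.55, -0.22, 0.18) [ 0.13  0.25  0.21  2.23 -1.1   0.16 -0.19] [ 0.553 -0.189  0.201] [ 0.559 -0.088 -0.825]
(0.54, -0.26, 0.22) [ 0.45  0.24  0.04  2.18 -1.02  0.22 -0.13] [ 0.54 -0.26  0.22] [ 0.578 -0.099 -0.81 ]
(0.54, -0.26, 0.22) [ 0.11  0.24  0.24  2.24 -1.29  0.15 -0.  ] [ 0.553 -0.189  0.202] [ 0.574 -0.097 -0.813]
(0.5, -0.2, 0.22) [ 0.36  0.14  0.03  2.32 -1.07  0.15 -0.15] [ 0.5  -0.2   0.22] [ 0.578 -0.099 -0.81 ]
(0.5, -0.2, 0.22) [ 0.11  0.24  0.24  2.25 -1.29  0.15 -0.  ] [ 0.553 -0.189  0.201] [ 0.573 -0.097 -0.814]
[-52.9  45.1 100.1]
```

Emit:
{"method": "step_arm", "body": {
  "motion": [
    [0,16,0,0,1],
    [0,16,0,0,1],
    [0,16,0,0,1],
    [0,16,0,0,1],
    [0,16,0,0,1],
    [0,16,0,0,1],
    [0,0,0,0,1],
    [0,0,0,0,1]
  ]
}}

```text
time_s: 24.3
tcp_pos: [0.5143, -0.2823, 0.3297]
eef_rot: [0.949, 0.004, 0.312, 0.055]
wrist_force: [0.1, -0.1, -1.1]
grip_width: 0.0253
```

```bash
python3 - <<'E'
from sim import *
rows(0);print(tool([.5527,-.1892,.2009]))
E
```

```text
q [0.1521, 0.0433, 0.4227, 2.1229, -0.6173, 0.4472, -0.5041] p [0.5143, -0.2823, 0.3297] e [0.5915, -0.1016, -0.7999] x [0.806, 0.041, 0.591] F [0.1, -0.1, -1.1] 24.3 0.0253
[ -41.2 -107.3  116.3]
```

Emit:
{"method": "step_arm", "body": {
  "motion": [
    [20,-26,-31,0,1],
    [20,-26,-31,0,1],
    [20,-26,-31,0,1],
    [20,-26,-31,0,1],
    [20,-26,-31,0,1],
    [20,-26,-31,0,1],
    [20,-26,-31,0,1],
    [0,0,0,0,1]
  ]
}}

```text
time_s: 25.3
tcp_pos: [0.5002, -0.0595, 0.5759]
eef_rot: [0.948, 0.006, 0.313, 0.055]
wrist_force: [0.4, 0.1, -0.7]
grip_width: 0.0252
```

```bash
python3 - <<'E'
from sim import *
rows(0);print(tool([.535,-.185,.27]))
E
```

```text
q [0.0663, -0.2797, -0.0552, 1.8465, 0.1009, 0.9358, -1.5824] p [0.5002, -0.0595, 0.5759] e [0.5947, -0.1011, -0.7976] x [0.804, 0.047, 0.593] F [0.4, 0.1, -0.7] 25.3 0.0252
[-159.4   90.6  277.4]
```

Emit:
{"method": "step_arm", "body": {
  "motion": [
    [-21,12,36,0,1],
    [-21,12,36,0,1],
    [-21,12,36,0,1],
    [-21,12,36,0,1],
    [-21,12,36,0,1],
    [-21,12,36,0,1],
    [-21,12,36,0,1],
    [0,0,0,0,1]
  ]
}}

```text
time_s: 26.3
tcp_pos: [0.5231, -0.1786, 0.2845]
eef_rot: [0.949, 0.005, 0.309, 0.056]
wrist_force: [0.0, -0.1, -0.1]
grip_width: 0.0254
```

```bash
python3 - <<'E'
from sim import *
rows(0);print(tool([.5527,-.1892,.2009]))
E
```

```text
q [0.043, 0.0296, 0.2759, 2.2532, -0.394, 0.2424, -0.8908] p [0.5231, -0.1786, 0.2845] e [0.5881, -0.1039, -0.8021] x [0.808, 0.044, 0.587] F [0.0, -0.1, -0.1] 26.3 0.0254
[-25.6   0.6  85.6]
```

Emit:
{"method": "step_arm", "body": {
  "motion": [
    [-5,2,16,0,1],
    [-5,2,16,0,1],
    [-5,2,16,0,1],
    [-5,2,16,0,1],
    [-5,2,16,0,1],
    [0,0,0,0,1],
    [0,0,0,0,1],
    [0,0,0,0,1]
  ]
}}

```text
time_s: 27.3
tcp_pos: [0.5541, -0.194, 0.2182]
eef_rot: [0.948, 0.006, 0.315, 0.053]
wrist_force: [-0.0, 0.4, -1.0]
grip_width: 0.0253
```

```bash
python3 - <<'E'
from sim import *
rows(0);print(tool([.5527,-.1892,.2009]))
q0=np.array(status.state()["joints"])
for sh,sp in [((0,0,25),0),((-25,0,25),0),((25,0,25),0),((0,25,25),0),((0,-25,25),0),((0,0,0),8),((0,0,0),-8),((0,-40,0),0),((-30,0,0),0)]:
    q=q0.copy()
    for k in range(3): q=step(q,sh,1,.5,.005,spin=sp)
    t,M=fk(PP,S,q);print(sh,sp,q.round(2),t.round(3),M[:,2].round(3))
E
```

```text
q [0.1609, 0.2142, 0.1901, 2.2432, -1.2858, 0.1512, 0.0086] p [0.5541, -0.194, 0.2182] e [0.5979, -0.0962, -0.7958] x [0.801, 0.044, 0.597] F [-0.0, 0.4, -1.0] 27.3 0.0253
[-11.3  -6.5  12.5]
(0, 0, 25) 0 [ 0.22  0.37  0.12  2.13 -1.29  0.15  0.01] [ 0.602 -0.204  0.174] [ 0.565 -0.08  -0.821]
(-25, 0, 25) 0 [ 0.41  0.35 -0.02  2.21 -1.29  0.15  0.09] [ 0.544 -0.214  0.152] [ 0.526 -0.056 -0.849]
(25, 0, 25) 0 [ 0.03  0.39  0.29  2.04 -1.19  0.19 -0.16] [ 0.659 -0.197  0.203] [ 0.598 -0.096 -0.796]
(0, 25, 25) 0 [ 0.55  0.42 -0.11  2.07 -1.29  0.15  0.15] [ 0.598 -0.277  0.171] [ 0.587 -0.09  -0.805]
(0, -25, 25) 0 [-0.18  0.36  0.4   2.18 -1.29  0.15 -0.15] [ 0.605 -0.129  0.175] [ 0.548 -0.08  -0.833]
(0, 0, 0) 8 [ 0.16  0.21  0.2   2.24 -1.29  0.15 -0.41] [ 0.554 -0.193  0.218] [ 0.598 -0.096 -0.796]
(0, 0, 0) -8 [ 0.17  0.21  0.18  2.24 -1.27  0.15  0.42] [ 0.554 -0.193  0.218] [ 0.598 -0.096 -0.796]
(0, -40, 0) 0 [-0.78  0.24  0.93  2.32 -1.29  0.15 -0.24] [ 0.558 -0.075  0.215] [ 0.581 -0.091 -0.809]
(-30, 0, 0) 0 [ 0.53  0.19 -0.11  2.33 -1.29  0.15  0.12] [ 0.483 -0.203  0.19 ] [ 0.557 -0.072 -0.827]
```

Emit:
{"method": "step_arm", "body": {
  "motion": [
    [-18,0,18,0,1],
    [-18,0,18,0,1],
    [0,0,0,0,1],
    [0,0,0,0,1],
    [0,0,0,0,1],
    [0,0,0,0,1],
    [0,0,0,0,1],
    [0,0,0,0,1]
  ]
}}

```text
time_s: 28.3
tcp_pos: [0.5525, -0.203, 0.1956]
eef_rot: [0.952, 0.007, 0.302, 0.044]
wrist_force: [-0.9, -0.5, -1.3]
grip_width: 0.0251
```

```bash
python3 - <<'E'
from sim import *
rows(0);print(tool([.5527,-.1892,.2009]))
q0=np.array(status.state()["joints"])
for sh,sp in [((0,0,-20),0),((-25,0,0),0),((20,0,-20),0),((0,25,0),0),((0,-25,0),0)]:
    q=q0.copy()
    for k in range(3): q=step(q,sh,1,.5,.005,spin=sp)
    t,M=fk(PP,S,q);print(sh,sp,q.round(2),t.round(3),M[:,2].round(3))
E
```

```text
q [0.3031, 0.2646, 0.0625, 2.2265, -1.2895, 0.1495, 0.0428] p [0.5525, -0.203, 0.1956] e [0.5755, -0.08, -0.8139] x [0.818, 0.039, 0.574] F [-0.9, -0.5, -1.3] 28.3 0.0251
[  3.8 -13.2  -5.3]
(0, 0, -20) 0 [ 0.1   0.11  0.29  2.27 -0.86  0.23 -0.38] [ 0.518 -0.198  0.244] [ 0.576 -0.08  -0.814]
(-25, 0, 0) 0 [ 0.56  0.25 -0.14  2.3  -1.29  0.15  0.13] [ 0.493 -0.211  0.173] [ 0.541 -0.058 -0.839]
(20, 0, -20) 0 [-0.09  0.14  0.46  2.16 -0.64  0.31 -0.65] [ 0.567 -0.195  0.278] [ 0.576 -0.08  -0.813]
(0, 25, 0) 0 [ 0.39  0.3   0.15  2.15 -1.2   0.28  0.07] [ 0.551 -0.277  0.202] [ 0.575 -0.08  -0.814]
(0, -25, 0) 0 [-0.23  0.24  0.47  2.28 -1.29  0.15 -0.12] [ 0.555 -0.129  0.197] [ 0.56  -0.074 -0.825]
```

Emit:
{"method": "step_arm", "body": {
  "motion": [
    [2,-5,-3,0,1],
    [1,-5,-2,0,1],
    [0,-2,0,0,1],
    [0,0,0,0,1],
    [0,0,0,0,1],
    [0,0,0,0,1],
    [0,0,0,0,1],
    [0,0,0,0,1]
  ]
}}

```text
time_s: 29.3
tcp_pos: [0.5521, -0.1904, 0.2001]
eef_rot: [0.952, 0.006, 0.302, 0.044]
wrist_force: [-0.8, 0.7, -1.2]
grip_width: 0.0254
```

```bash
python3 - <<'E'
from goal import *
st=status.state();rows(0);print(tool([.5527,-.1892,.2009]),np.abs(st["joint_vel"]).max())
M=R.from_quat(st["eef_rot"]).as_matrix();W=np.array([.6232,-.1945,.1]);n,xs,ry=goal(W,-4.3)
o=st["tcp_pos"]+.0432*M[:,2];d=o-W;print("out,slope,lat mm",(np.array([d@n,d@xs,d@ry])*1000).round(1),"ang",np.degrees(np.arccos(-M[:,2]@n)))
a=viewer.get_image("top")[110:290,200:460];b=viewer.get_image("side")[150:350,280:460]
cv2.imwrite("pics/f.png",np.hstack([cv2.resize(a,(433,300)),cv2.resize(b,(270,300))]));im=viewer.get_image("wrist");cv2.imwrite("pics/w4.png",im)
E
```

```text
q [0.2156, 0.2466, 0.1289, 2.2391, -1.2612, 0.1494, -0.0137] p [0.5521, -0.1904, 0.2001] e [0.575, -0.0804, -0.8142] x [0.818, 0.039, 0.574] F [-0.8, 0.7, -1.2] 29.3 0.0254
[ 1.  -1.1 -0.4] 0.001830954045310013
out,slope,lat mm [79.7 -0.6 -2.8] ang 2.1690104315520737
```

View pics/f.png

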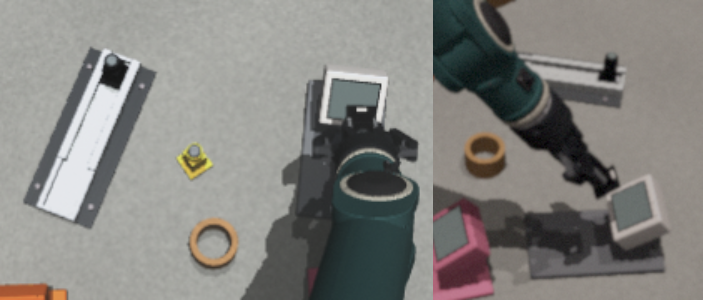

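View pics/w4.png

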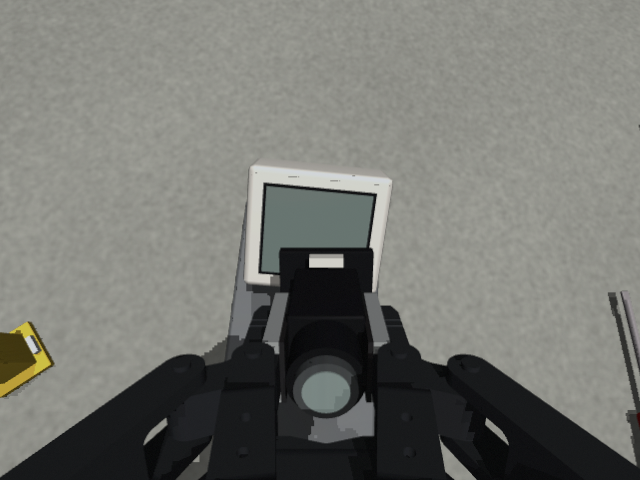

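Emit:
{"method": "step_arm", "body": {
  "motion": [
    [0,-2,0,6,1],
    [0,0,0,0,1],
    [0,0,0,0,1],
    [0,0,0,0,1],
    [0,0,0,0,1],
    [0,0,0,0,1],
    [0,0,0,0,1],
    [0,0,0,0,1]
  ]
}}

```text
time_s: 30.45
tcp_pos: [0.5521, -0.1887, 0.2]
eef_rot: [0.951, -0.043, 0.303, 0.029]
wrist_force: [0.2, -0.3, -0.4]
grip_width: 0.0249
```

```bash
python3 - <<'E'
from goal import *
st=status.state();rows(0);print(np.abs(st["joint_vel"]).max())
M=R.from_quat(st["eef_rot"]).as_matrix();W=np.array([.6232,-.1945,.1]);n,xs,ry=goal(W,-4.3)
o=st["tcp_pos"]+.0432*M[:,2];d=o-W;print("out,slope,lat mm",(np.array([d@n,d@xs,d@ry])*1000).round(1),"ang",np.degrees(np.arccos(-M[:,2]@n)),"roll",np.degrees(M[:,0]@ry))
# prediction for w4 (pose of 29.3 s)
s4={"tcp_pos":np.array([.5521,-.1904,.2001]),"eef_rot":[.952,.006,.302,.044]}
print("glass pred in w4",proj(cam("wrist",s4),corners(W,-4.3)).round(0).tolist())
E
```

```text
q [0.1999, 0.2456, 0.1419, 2.2414, -1.2729, 0.1493, -0.1091] p [0.5521, -0.1887, 0.2] e [0.5751, -0.0807, -0.8141] x [0.812, -0.064, 0.58] F [0.2, -0.3, -0.4] 30.45 0.0249
0.0013605086816302213
out,slope,lat mm [79.6 -0.8 -1.1] ang 2.1875492309507933 roll -0.14997180162847815
glass pred in w4 [[269.0, 186.0], [376.0, 195.0], [364.0, 278.0], [264.0, 271.0]]
```

```bash
python3 -c "
from plant import r;print(r.job_done())"
```

```text
the job is handed in; nothing more can be done
None
```

I slid the nearer black module along under the lips to the open end, lifted it out, and tilted it to face the grey reader's window. I handed in at 30.45 s with the module still held there. The move command has no tilt axis, so I got the tilt by pushing the arm up against joint 6's upper limit.

**Last checks**
- **Position:** from the arm's readings and the camera estimate of the window, the label is 79.6 mm out from the glass. It is 0.8 mm off centre along the slope and 1.1 mm off sideways. The seen window corners matched my estimate within about 2–4 px.
- **Grip and stillness:** the opening is about 25 mm, the joints are practically still, and the wrist force is under 1 N with nothing touching.
- **Scene:** the second module, tape roll and yellow look-alike look undisturbed in the last top and side views. I did not recheck the carton or screwdriver closely.

**Not perfect**
- **Facing:** the module still points about 2.2° off the window's normal, almost all of it sideways. I tried several times and could not remove the rest.
- **Joint limits:** joint 6 finished right at its lower limit (0.1493, listed as 0.15). During the tilt it also read up to 1.8425 against a listed 1.84. Both agree with the listed limits only to their two decimals, so a strict range check could count them as passing the limit.

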